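# Shift the bench gearbox into third

### The job

Put the gearbox on the bench into third: with the fingertips or the outside of the fingers, push the red-knobbed gear lever along its left lane to neutral, push it across to the right-hand lane, then push it forward (away from the robot) fully home in the third slot, the one with the green mark and three dots. Only push the lever: do not grip it or take it between the fingers, do not force the lever, leave the things standing around it where they are, and finish clear of the lever.

Things in the scene. Friction and masses are not known exactly. Their poses are not given: they have to be found in the camera images.
- gearbox: Fixed aluminium gear selector housing, foot 220 x 190 mm, body 150 x 126 mm, steel gate plate on top, upper face 117 mm above the bench. Origin: on the bench under the gate's middle. x: 'forward' (away from the robot, turned up to 0.5 rad), y: left, z: up. Lever pivot 20 mm above the origin, knob centre 180 mm from the pivot. Slots: 1 front left, 2 back left, 3 front right, 4 back right.
- gate (a point): Middle of the gate plate's upper face (132 x 110 mm), axes as the gearbox. H of slots about 17 mm wide: left and right lanes along x, joined by a neutral channel at x = 0. The lever starts in the left lane, anywhere from slot 1 to slot 2. It crosses only with the knob's x within about 5 mm of 0; rounded corners (8 mm) help it in. A green mark with three white dots is at the front end of slot 3.
- neutral_left (a point): Fixed point: the knob's centre when the lever is in neutral in the left lane (41 mm left of the gate's middle, 195 mm above the bench). The slot ends put the knob 54 mm forward or back of this, 9 mm lower. The lanes leave the knob 4 mm play to either side.
- neutral_right (a point): Fixed point: the knob's centre when the lever is in neutral in the right lane (41 mm right of the gate's middle, 195 mm above the bench).
- gear_knob (a point): Centre of the red ball knob, 36 mm in diameter, at the top of the gear lever (steel stem 12 mm in diameter); free air all round it, 60 mm above the gate plate. Pushing it takes 2 to 5 N; it stays where it is left. z points up along the stem.
- slot3_home (a point): Fixed point: where the knob's centre stands when the lever is at the end of the third slot.
- gear_across (a joint): Lean of the lever to the side, rad, positive to the right: -0.23 in the left lane, +0.23 in the right lane (stops at -0.25 and 0.25).
- gear_fore (a joint): Lean of the lever forward (+) or back (-), rad: 0 in neutral, stops at +0.306 (end of slots 1 and 3) and -0.306 (end of slots 2 and 4).
- handwheel: Loose spoked aluminium handwheel lying flat, 148 mm across, with an upright shaft 120 mm tall; to the right of the gearbox. Origin: centre of its underside. Leave alone.
- cartridge: Loose white adhesive cartridge with blue and red bands and a thin nozzle on top, standing upright, 50 mm in diameter, 200 mm tall in all; to the left and ahead of the gearbox. Origin: centre of its underside. Leave alone.
- parts_bin: Loose blue open parts bin 130 x 100 x 60 mm, to the left of the gearbox. Origin: centre of its underside. Leave alone.
- spare_knob: Loose black spare knob, 36 mm across, 40 mm tall, standing right of the gearbox on the robot's side. Origin: centre of its underside. Leave alone.

How it is judged:
On the way, in this order (a step that is already met when the one before it is completed fails the run):
1. the lever has gone across through neutral into the right-hand lane (value of joint gear_across above 0.19 rad and value of joint gear_fore between -0.2 and 0.15 rad), for 0.05 s.
2. the lever is forward, fully home in the third slot (value of joint gear_fore above 0.26 rad and value of joint gear_across above 0.19 rad), for 0.2 s.
At the end, for the whole second after the job is handed in: The lever rests in the right-hand lane (gear_across above 0.19 rad) and within 0.046 rad (about 8 mm at the knob) of the end of the third slot (gear_fore above 0.26 rad), and every bystander is within 20 mm of where it stood (all of step 2 and velocity of joint gear_fore between -0.05 and 0.05 rad/s and distance of each of handwheel, cartridge, parts_bin, spare_knob from where it was at the start of the episode below 0.02 m); the robot touches nothing.
It fails at once if the knob or stem is taken between the fingers (x of the grasp point in the frame of gear_knob between -0.01 and 0.01 m and y of the grasp point in the frame of gear_knob between -0.01 and 0.01 m and z of the grasp point in the frame of gear_knob between -0.075 and 0.03 m).
It fails at once if the lever is forced (fingers push or squeeze with over 60 N) (contact force between the fingers and gear_across above 60 N).
It fails at once if a bystander is knocked, moved or lifted by 20 mm or more (distance of any of handwheel, cartridge, parts_bin, spare_knob from where it was at the start of the episode above 0.02 m).
It also fails if it takes over 58 s, if anything falls off the work surface, if the arm or the gripper's body presses on something with over 40 N, if the wrist force passes 120 N, or if a joint passes its speed limit or range.

### The arm

A 6-joint arm with a two-finger parallel gripper is mounted at the origin on the work surface. World frame = base frame: x ahead of the robot, y to its left, z up, the work surface at z = 0. Lengths are in m, angles in rad, forces in N, time in s.
With the tool pointing down it reaches from about 0.325 to 0.775 m from the base axis. Payload 9.3 kg.
Tool frame: the origin (TCP) lies midway between the tips of the shut fingers; the grasp point (between the pads) lies 19 mm behind it (arm.grip_point_offset is the distance from the TCP to the grasp point, in m); z points along the fingers, y is the line along which they close (so a half turn about z gives the same grasp; the last joint's range is limited). The gripper opens to 85 mm and grips with 20 to 120 N. Pads are 22 mm wide; open, the fingers measure 114 mm over their backs; the gripper's body (76 mm by 85 mm) begins 54 mm behind the grasp point. The pads swing forward as they close: fully open they stand 13 mm farther back than shut.
Start: joints at [-1.289, 0.259, 0.021, 1.334, 0, 1.418], TCP at [0.232, -0.499, 0.231] pointing down, gripper open.
Joint ranges: [-3.04, 3.04], [-0.91, 1.82], [-1.04, 1.36], [-1.92, 1.95], [-1.52, 1.45], [-3.14, 3.14]. Speed limits (rad/s): [2.22, 2.22, 2.79, 3.14, 3.14, 3.14].

### API

Orientations are given as a unit quaternion [w, x, y, z].
In Python, from bench import readout, eyes, job, arm gives the robot as it stands.
- The arm moves only by the shell command python3 -m inch 'ROWS' [FORCE]. ROWS is a JSON object of lists of equal length, an entry for each row: "claw": the closure, from 0 (fully open) to 1 (shut); "offset": the shift along the tool's x, y, z in mm, a list of three; "twist": the turn about the tool's z in rad. In form: {"claw": [claw, ...], "offset": [[x, y, z], ...], "twist": [twist, ...]}. A call has 1 to 5 rows; each row is the pose to reach, as a shift and turn from the pose commanded when the call began, along the tool's axes at that moment; what a row does not reach only later rows make up. A row lasts 1/10 s, in which the tool goes at most 50 mm and 8.59 degrees, less where a joint would pass 70% of its speed; a pose out of reach is approached as far as the arm can. A call with a gripper value outside its range is refused whole. The fingers move at their own pace and stop on an object; FORCE is the grip in N (left out, the last holds). Time passes only in rows, so rows that repeat a pose let the fingers close. It gives the time, the measured TCP pose, the force, the opening and the grip force at its end, in the units of the state.
- readout.observe(): the state, without advancing time (a new reading comes with each control period).
- eyes.get_image(name): name is "scene" or "top"; returns (picture, depth): 400x640x3 uint8, red, green, blue; 400x640 float32, m along the optical axis (not along the pixel's ray), 0 where there is no reading.
- eyes.camera_info(name): a dict with "mtx" (3x3 intrinsics, pixels), "R" (3x3) and "t" (3): a world point X has camera coordinates R X + t. Camera axes: x right, y down, z forward; pixel columns grow to the right and rows downward; lengths in m; the calibration is good to about 2 mm. A picture is of the moment at which its call begins. camera_info takes no time and is no camera call.
- job.job_done(): hands the job in; it is judged then, once.
The state is a dict: "clock": time; "joint_positions": joint angles; "qvel": joint speeds; "joint_efforts": joint torques, N m; "position": TCP position; "tcp_rot": TCP orientation; "force": force on the tool from outside, world axes, zero at the start; "torque": the same for the moment, N m; "grip_width": finger opening in m; "grasp_force": force on a finger pad.
Only numpy, scipy, OpenCV 4.12 (cv2) and the standard library are available. Lean on these libraries where they do the work, as an engineer would, in place of code of your own. Each camera call takes 0.05 s, during which the arm holds its last target. There are 200 camera calls.

## Working session

There is one attempt and no reset: what is moved stays moved. The work goes in short steps, Python scripts to look and compute and a shell command to move; the robot and the scene stay as the last step left them, time stands still between calls to the robot, and variables do not carry over. Pictures are saved under pics/ and viewed, at most 10 in all, crops included, and the job is handed in when it is done.

```bash
mkdir -p pics; ls; python3 - <<'E'
from bench import readout, eyes, job, arm
import cv2,numpy as np
print(readout.observe())
for n in("scene","top"):
    p,d=eyes.get_image(n); c=eyes.camera_info(n); print(n,c)
    cv2.imwrite(f"pics/{n}0.png",p[:,:,::-1]); np.savez(f"pics/{n}0.npz",p=p,d=d,**c)
E
```

```text
pics
{'clock': 0.0, 'joint_positions': array([-1.28857616e+00,  2.59166206e-01,  2.07558487e-02,  1.33370048e+00,
       -3.50975008e-05,  1.41819295e+00]), 'qvel': array([ 2.26116201e-05,  6.61207553e-04,  1.26712410e-03, -3.62331082e-04,
       -9.74621632e-04,  8.10077635e-04]), 'joint_efforts': array([-4.61172694e-04, -5.55641305e+01,  3.44527316e+01,  1.39431108e-02,
       -9.88587362e-05,  2.43607587e-05]), 'position': array([ 0.23159127, -0.49854724,  0.23067796]), 'tcp_rot': array([-6.54739827e-04,  9.76458794e-01,  2.15703014e-01, -6.00778064e-05]), 'force': array([-0.00233226, -0.21459589,  0.09151518]), 'torque': array([-0.01011909, -0.04878994, -0.0213075 ]), 'grasp_force': 0.0, 'grip_width': 0.08542596517601632}
scene {'mtx': array([[504.88358401,   0.        , 326.21653677],
       [  0.        , 504.88358401, 198.82323779],
       [  0.        ,   0.        ,   1.        ]]), 'R': array([[ 0.87414635,  0.48524639, -0.02010247],
       [ 0.31707726, -0.60157259, -0.73319331],
       [-0.3678725 ,  0.63454422, -0.67972307]]), 't': array([-0.50536301, -0.0643682 ,  1.3643453 ])}
top {'mtx': array([[376.47143355,   0.        , 329.35742268],
       [  0.        , 376.47143355, 202.15326858],
       [  0.        ,   0.        ,   1.        ]]), 'R': array([[ 0.02948654, -0.99942476, -0.01675399],
       [-0.99733539, -0.02829769, -0.06724099],
       [ 0.06672822,  0.01869206, -0.99759609]]), 't': array([0.01693026, 0.55862261, 0.88173372])}
```

View pics/scene0.png

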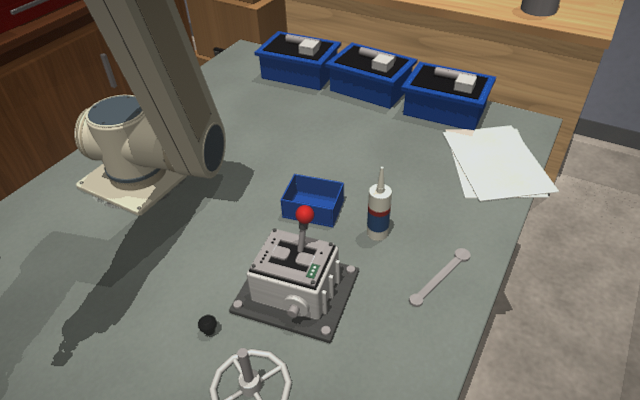

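View pics/top0.png

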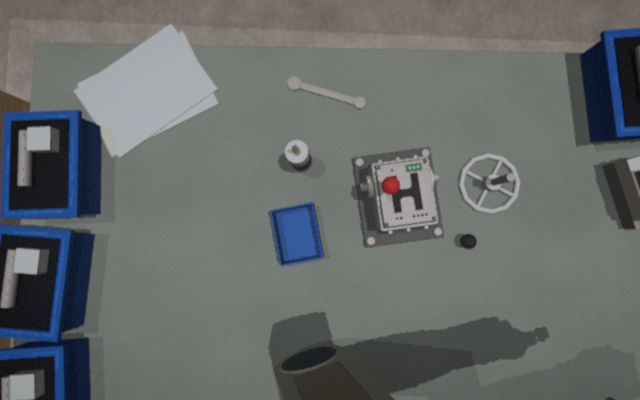

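The scene view shows the red knob at (304,214), the green mark at (313,270), the bin at (312,198), the cartridge at (378,205), the handwheel at (250,380) and the spare knob at (207,324). In the top view the knob is at (391,185), the gate around (405,195) and the green mark at (413,168).

```bash
cat > h.py <<'E'
import numpy as np,cv2
def load(n): return np.load(f"pics/{n}.npz")
def cloud(f):
    K,R,t,d=f["mtx"],f["R"],f["t"],f["d"]
    v,u=np.mgrid[:d.shape[0],:d.shape[1]]
    c=np.stack([(u-K[0,2])/K[0,0]*d,(v-K[1,2])/K[1,1]*d,d],-1)
    return (c-t)@R
def ray(f,uv):
    K,R,t=f["mtx"],f["R"],f["t"]
    r=R.T@np.linalg.solve(K,[*uv,1]); return -R.T@t,r
def plane(f,uv,z):
    o,r=ray(f,uv); return o+r*(z-o[2])/r[2]
def cross(f,a,g,b):
    o,r=ray(f,a);p,s=ray(g,b)
    k=np.linalg.lstsq(np.c_[r,-s],p-o,rcond=None)[0]
    A,B=o+k[0]*r,p+k[1]*s; return (A+B)/2,np.linalg.norm(A-B)
def blob(m):
    n,l,s,c=cv2.connectedComponentsWithStats(m.astype(np.uint8)); i=1+np.argmax(s[1:,4]); return c[i],s[i]
def red(f):
    m=cv2.inRange(cv2.cvtColor(f["p"],cv2.COLOR_RGB2HSV),(0,150,70),(8,255,255))|cv2.inRange(cv2.cvtColor(f["p"],cv2.COLOR_RGB2HSV),(172,150,70),(180,255,255))
    X=cloud(f); m=(m>0)&(X[...,2]>.15)&(X[...,0]<.65)&(X[...,0]>.3)&(abs(X[...,1])<.4)
    c,s=blob(m); x,y,w,h=s[:4]; return (x+(w-1)/2,y+(h-1)/2),s
def green(f):
    m=cv2.inRange(cv2.cvtColor(f["p"],cv2.COLOR_RGB2HSV),(45,80,30),(85,255,255))>0
    return blob(m)
E
python3 - <<'E'
from h import *
T,S=load("top0"),load("scene0")
a,sa=red(T);b,sb=red(S);print("knob",a,sa,b,sb,cross(T,a,S,b))
a,sa=green(T);b,sb=green(S);print("green",a,sa,b,sb,cross(T,a,S,b))
for n,f in(("T",T),("S",S)):
    X=cloud(f);m=(abs(X[...,2]-.117)<.008)&(abs(X[...,0]-.5)<.15)&(abs(X[...,1]+.14)<.2)
    c,s=blob(m);l=cv2.connectedComponents(m.astype(np.uint8))[1]
    P=X[l==np.bincount(l[l>0]).argmax()]
    print(n,len(P),np.median(P[:,2]),cv2.minAreaRect((P[:,:2]*1000).astype(np.float32)))
    m=(X[...,2]>.004)&(X[...,2]<.03)&(abs(X[...,0]-.47)<.16)&(abs(X[...,1]+.15)<.13)
X=cloud(T)
for n,(u,v) in dict(wheel=(490,183),shaft=(509,178),spare=(468,241),cart=(296,152),bin=(297,233)).items(): print(n,X[v,u])
E
```

```text
knob (np.float64(390.5), np.float64(185.0)) [383 177  16  17 216] (np.float64(304.5), np.float64(214.0)) [296 205  18  19 259] (array([ 0.58280771, -0.08651337,  0.19573608]), np.float64(0.0008833466917282176))
green [407.5 169.5] [407 169   2   2   2] [312.01694915 271.20338983] [306 264  13  14  59] (array([ 0.62669964, -0.13670551,  0.10481106]), np.float64(0.002945181248071498))
T 3085 0.1166254847636546 ((576.288818359375, -130.4556884765625), (138.15977478027344, 114.63617706298828), 9.608780860900879)
S 3163 0.11758756766704982 ((578.4798583984375, -129.83404541015625), (139.61322021484375, 116.60003662109375), 8.74032211303711)
wheel [ 0.61265297 -0.34260396  0.03313673]
shaft [ 0.61326686 -0.34773524  0.11892205]
spare [ 0.47574605 -0.29052183  0.03734079]
cart [0.64936524 0.10166875 0.15789113]
bin [0.4818076 0.1095705 0.0034465]
```

```bash
python3 -m inch '{"claw":[1,1,1,1,1],"offset":[[0,0,-25],[0,0,-50],[0,0,-50],[0,0,-50],[0,0,-50]],"twist":[0.14,0.275,0.275,0.275,0.275]}' 30
cat >> h.py <<'E'
G=np.array([.577,-.130]);Y=.16
def g(p): 
    c,s=np.cos(Y),np.sin(Y); d=np.array(p[:2])-G
    return np.round(1000*np.array([c*d[0]+s*d[1],-s*d[0]+c*d[1],p[2]]),1)
def st():
    from bench import readout; from scipy.spatial.transform import Rotation as Ro
    o=readout.observe(); r=Ro.from_quat(np.roll(o["tcp_rot"],-1)).as_matrix()
    print("t",o["clock"],"tcp g",g(o["position"]),"xyaw",np.arctan2(r[1,0],r[0,0])," z",r[:,2].round(3),"F",o["force"].round(1),"w",o["grip_width"])
E
python3 -c "from h import *; st()"
```

```text
clock: 0.6
position: [0.2316, -0.4985, 0.2803]
tcp_rot: [-0.001, 0.997, 0.081, -0.0]
force: [-0.6, -0.2, 0.0]
grip_width: 0.0125
grasp_force: 0.0
t 0.6 tcp g [-399.7 -308.7  280.3] xyaw 0.1612129274250693  z [-0.     0.002 -1.   ] F [-0.6 -0.2  0. ] w 0.012471640840069038
```

Aligned. Now over to the front of the knob (gearbox x +75, y +42).

```bash
python3 -m inch '{"claw":[1,1,1,1,1],"offset":[[35,-26,0],[72,-54,0],[110,-82,0],[148,-110,0],[186,-138,0]],"twist":[0,0,0,0,0]}'
python3 -m inch '{"claw":[1,1,1,1,1],"offset":[[38,-28,0],[76,-56,0],[114,-84,0],[152,-112,0],[190,-140,0]],"twist":[0,0,0,0,0]}'
python3 -m inch '{"claw":[1,1,1,1,1],"offset":[[38,-28,0],[76,-56,0],[98,-73,0],[98,-73,0],[98,-73,0]],"twist":[0,0,0,0,0]}'
python3 -c "
from h import *; st()
from bench import eyes
S,T=[dict(zip('pd',eyes.get_image(n)),**eyes.camera_info(n)) for n in('scene','top')]
b,s=red(S);print(s,g(plane(S,b,.195)))
cv2.imwrite('pics/s1.png',S['p'][100:350,150:470,::-1])"
```

```text
clock: 1.1
position: [0.3941, -0.3312, 0.2804]
tcp_rot: [-0.001, 0.997, 0.08, -0.0]
force: [0.3, -0.6, 0.4]
grip_width: 0.0
grasp_force: 0.0
clock: 1.6
position: [0.5595, -0.1627, 0.2803]
tcp_rot: [-0.0, 0.997, 0.08, -0.001]
force: [0.4, -1.1, 0.4]
grip_width: 0.0001
grasp_force: 0.0
clock: 2.1
position: [0.6437, -0.0763, 0.2798]
tcp_rot: [-0.0, 0.997, 0.081, -0.001]
force: [0.4, 0.4, -0.1]
grip_width: 0.0002
grasp_force: 0.0
t 2.1 tcp g [ 74.4  42.4 279.8] xyaw 0.16193003916381823  z [-0.002  0.    -1.   ] F [ 0.4  0.4 -0.1] w 0.0001895437074216909
[296 205  18  19 259] [ 12.7  42.9 195. ]
```

View pics/s1.png

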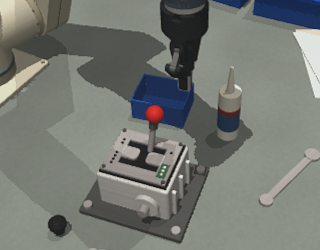

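The shut fingers hang clear at crop (183,80), in front of the knob at crop (155,114). I'll go down and push back gently.

```bash
python3 -m inch '{"claw":[1,1,1,1,1],"offset":[[0,0,40],[0,0,80],[0,0,112],[0,0,112],[0,0,112]],"twist":[0,0,0,0,0]}'
python3 -m inch '{"claw":[1,1,1,1,1],"offset":[[-15,0,0],[-24,0,0],[-31,0,0],[-36,0,0],[-40,0,0]],"twist":[0,0,0,0,0]}'
python3 -c "
from h import *; st()
from bench import eyes
S=dict(zip('pd',eyes.get_image('scene')),**eyes.camera_info('scene'))
b,s=red(S);print(s,g(plane(S,b,.195)))"
```

```text
clock: 2.7
position: [0.6434, -0.0778, 0.1703]
tcp_rot: [0.0, 0.997, 0.079, 0.0]
force: [-0.2, -0.6, 1.2]
grip_width: 0.0004
grasp_force: 0.0
clock: 3.2
position: [0.6047, -0.0834, 0.1703]
tcp_rot: [0.0, 0.997, 0.08, 0.001]
force: [2.2, 1.1, 2.6]
grip_width: 0.0
grasp_force: 1.2
t 3.2 tcp g [ 34.8  41.6 170.3] xyaw 0.1597112420492776  z [ 0.002 -0.    -1.   ] F [2.2 1.1 2.6] w 3.036707403387547e-05
[294 205  14  18  80] [  5.   41.7 195. ]
```

```bash
python3 -m inch '{"claw":[1,1,1,1,1],"offset":[[-2,0,0],[-4,0,0],[-6,0,0],[-6,0,0],[-6,0,0]],"twist":[0,0,0,0,0]}'
python3 -m inch '{"claw":[1,1,1,1,1],"offset":[[20,0,0],[40,0,0],[40,0,-40],[40,0,-80],[40,0,-110]],"twist":[0,0,0,0,0]}'
python3 -m inch '{"claw":[1,1,1,1,1],"offset":[[0,-40,0],[0,-80,0],[0,-80,0],[0,-80,0],[0,-80,0]],"twist":[0,0,0,0,0]}'
python3 -c "
from h import *; st()
from bench import eyes
S,T=[dict(zip('pd',eyes.get_image(n)),**eyes.camera_info(n)) for n in('scene','top')]
b,s=red(S);print(s,g(plane(S,b,.195)))
b,s=red(T);print(s,g(plane(T,b,.195)))"
```

```text
clock: 3.75
position: [0.5983, -0.0842, 0.1692]
tcp_rot: [-0.0, 0.997, 0.08, -0.0]
force: [1.3, -0.1, 1.1]
grip_width: 0.0001
grasp_force: 0.9
clock: 4.25
position: [0.6377, -0.0778, 0.281]
tcp_rot: [0.0, 0.997, 0.08, -0.0]
force: [0.2, -0.2, 1.1]
grip_width: 0.0001
grasp_force: 0.0
clock: 4.75
position: [0.6251, 0.0006, 0.2789]
tcp_rot: [0.0, 0.997, 0.08, -0.0]
force: [0.8, 0.2, -0.2]
grip_width: 0.0
grasp_force: 0.0
t 4.75 tcp g [ 68.3 121.2 278.9] xyaw 0.15952982310655478  z [-0.001 -0.    -1.   ] F [ 0.8  0.2 -0.2] w 9.290184303584749e-07
[290 204  18  18 256] [  0.3  43.  195. ]Traceback (most recent call last):
  File "<string>", line 6, in <module>
    b,s=red(T);print(s,g(plane(T,b,.195)))
        ~~~^^^
  File "h.py", line 22, in red
    c,s=blob(m); x,y,w,h=s[:4]; return (x+(w-1)/2,y+(h-1)/2),s
        ~~~~^^^
  File "h.py", line 18, in blob
    n,l,s,c=cv2.connectedComponentsWithStats(m.astype(np.uint8)); i=1+np.argmax(s[1:,4]); return c[i],s[i]
                                                                      ~~~~~~~~~^^^^^^^^^
    return _wrapfunc(a, 'argmax', axis=axis, out=out, **kwds)
    return bound(*args, **kwds)
ValueError: attempt to get argmax of an empty sequence
```

Knob is at neutral (x' ≈ 0). Come down on its left and push right.

```bash
python3 -m inch '{"claw":[1,1,1,1,1],"offset":[[-34,0,0],[-68,0,0],[-68,0,40],[-68,0,80],[-68,0,110]],"twist":[0,0,0,0,0]}'
python3 -m inch '{"claw":[1,1,1,1,1],"offset":[[0,10,0],[0,25,0],[0,38,0],[0,48,0],[0,56,0]],"twist":[0,0,0,0,0]}'
python3 -c "
from h import *; st()
from bench import eyes
S=dict(zip('pd',eyes.get_image('scene')),**eyes.camera_info('scene'))
b,s=red(S);print(s,g(plane(S,b,.195)))"
```

```text
clock: 5.35
position: [0.5572, -0.0106, 0.1674]
tcp_rot: [-0.0, 0.997, 0.079, -0.0]
force: [-0.0, 0.3, -0.4]
grip_width: -0.0001
grasp_force: 0.0
clock: 5.85
position: [0.5676, -0.0662, 0.1705]
tcp_rot: [-0.0, 0.997, 0.079, 0.001]
force: [-0.4, 3.1, 1.5]
grip_width: -0.0001
grasp_force: 1.7
t 5.85 tcp g [  0.9  64.5 170.5] xyaw 0.15897119381888042  z [ 0.002  0.    -1.   ] F [-0.4  3.1  1.5] w -0.00010808477842448044
[288 207  18  18 245] [ -0.2  34.2 195. ]
```

```bash
python3 -m inch '{"claw":[1,1,1,1,1],"offset":[[0,8,0],[0,16,0],[0,24,0],[0,32,0],[0,40,0]],"twist":[0,0,0,0,0]}'
python3 -m inch '{"claw":[1,1,1,1,1],"offset":[[0,8,0],[0,16,0],[0,23,0],[0,29,0],[0,33,0]],"twist":[0,0,0,0,0]}'
python3 -c "
from h import *; st()
from bench import eyes
S=dict(zip('pd',eyes.get_image('scene')),**eyes.camera_info('scene'))
b,s=red(S);print(s,g(plane(S,b,.195)))"
```

```text
clock: 6.4
position: [0.5748, -0.105, 0.1724]
tcp_rot: [0.001, 0.997, 0.08, 0.003]
force: [-1.2, 2.4, 15.6]
grip_width: -0.0001
grasp_force: 7.1
clock: 6.9
position: [0.5786, -0.1374, 0.1692]
tcp_rot: [-0.0, 0.997, 0.08, -0.0]
force: [0.9, 2.8, 0.7]
grip_width: 0.0002
grasp_force: 0.9
t 6.9 tcp g [  0.4  -7.6 169.2] xyaw 0.1596811852801764  z [-0.  0. -1.] F [0.9 2.8 0.7] w 0.00022760437196216247
[273 234  19  19 263] [  1.8 -39.4 195. ]
```

```bash
python3 -m inch '{"claw":[1,1,1,1,1],"offset":[[0,2,0],[0,2,0],[0,-15,0],[0,-30,0],[0,-30,-30]],"twist":[0,0,0,0,0]}'
python3 -m inch '{"claw":[1,1,1,1,1],"offset":[[0,0,-40],[0,0,-80],[-25,20,-80],[-50,40,-80],[-75,63,-80]],"twist":[0,0,0,0,0]}'
python3 -c "
from h import *; st()
from bench import eyes
S=dict(zip('pd',eyes.get_image('scene')),**eyes.camera_info('scene'))
b,s=red(S);print(s,g(plane(S,b,.195)))
cv2.imwrite('pics/s2.png',S['p'][100:350,150:470,::-1])"
```

```text
clock: 7.45
position: [0.5714, -0.1041, 0.1964]
tcp_rot: [-0.002, 0.997, 0.081, -0.003]
force: [0.6, 0.9, 0.9]
grip_width: 0.0
grasp_force: 0.0
clock: 7.95
position: [0.5089, -0.1804, 0.2797]
tcp_rot: [0.0, 0.997, 0.081, 0.0]
force: [0.0, -0.3, -0.1]
grip_width: -0.0
grasp_force: 0.0
t 7.95 tcp g [-75.2 -38.9 279.7] xyaw 0.16207381363825527  z [ 0.001 -0.    -1.   ] F [ 0.  -0.3 -0.1] w -2.1298827953212658e-05
[272 234  20  20 289] [  1.4 -40.8 195. ]
```

View pics/s2.png

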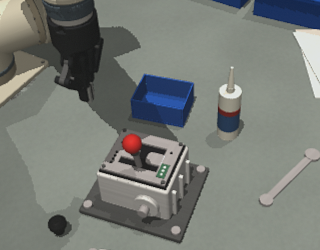

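The lever stands in the right lane at neutral (knob at crop (131,144)), with the fingers behind it at crop (85,90). Next: down and push forward.

```bash
python3 -m inch '{"claw":[1,1,1,1,1],"offset":[[0,2,40],[0,2,80],[0,2,110],[0,2,110],[20,2,110]],"twist":[0,0,0,0,0]}'
python3 -m inch '{"claw":[1,1,1,1,1],"offset":[[15,0,0],[25,0,0],[33,0,0],[41,0,0],[49,0,0]],"twist":[0,0,0,0,0]}'
python3 -m inch '{"claw":[1,1,1,1,1],"offset":[[7,0,0],[14,0,0],[20,0,0],[25,0,0],[28,0,0]],"twist":[0,0,0,0,0]}'
python3 -c "
from h import *; st()
from bench import eyes
S=dict(zip('pd',eyes.get_image('scene')),**eyes.camera_info('scene'))
b,s=red(S);print(s,g(plane(S,b,.186)))"
```

```text
clock: 8.5
position: [0.5286, -0.1793, 0.1703]
tcp_rot: [-0.0, 0.997, 0.08, -0.001]
force: [-0.5, -0.2, 0.5]
grip_width: -0.0001
grasp_force: 0.0
clock: 9.0
position: [0.5784, -0.1723, 0.1698]
tcp_rot: [0.0, 0.997, 0.08, 0.0]
force: [-2.7, -0.1, 1.2]
grip_width: 0.0002
grasp_force: 1.1
clock: 9.5
position: [0.6061, -0.1681, 0.1689]
tcp_rot: [-0.0, 0.997, 0.08, -0.0]
force: [-2.2, -0.3, -1.4]
grip_width: 0.0002
grasp_force: 1.1
t 9.5 tcp g [ 22.7 -42.2 168.9] xyaw 0.15977979402381454  z [-0.001  0.    -1.   ] F [-2.2 -0.3 -1.4] w 0.00023678690611583162
[298 243  19  19 271] [ 49.1 -37.6 186. ]
```

```bash
python3 -m inch '{"claw":[1,1,1,1],"offset":[[1,0,0],[2,0,0],[3,0,0],[3,0,0]],"twist":[0,0,0,0]}'
python3 -c "
from h import *; st()
from bench import eyes
S=dict(zip('pd',eyes.get_image('scene')),**eyes.camera_info('scene'))
b,s=red(S);print(s,g(plane(S,b,.186)))"
```

```text
clock: 9.95
position: [0.6088, -0.1677, 0.1694]
tcp_rot: [0.0, 0.997, 0.08, 0.0]
force: [-2.1, 0.2, -1.5]
grip_width: 0.0001
grasp_force: 0.9
t 9.95 tcp g [ 25.4 -42.3 169.4] xyaw 0.1597389155573369  z [ 0. -0. -1.] F [-2.1  0.2 -1.5] w 0.00011897109227444767
[300 244  19  19 243] [ 53.3 -38.6 186. ]
```

```bash
python3 -m inch '{"claw":[1,1,1,1],"offset":[[0.7,0,0],[1.5,0,0],[1.5,0,0],[1.5,0,0]],"twist":[0,0,0,0]}'
python3 -c "
from h import *; st()"
```

```text
clock: 10.4
position: [0.6102, -0.1674, 0.1692]
tcp_rot: [0.0, 0.997, 0.08, -0.0]
force: [-3.0, -0.9, -1.0]
grip_width: -0.0002
grasp_force: 1.3
t 10.4 tcp g [ 26.8 -42.2 169.2] xyaw 0.15983146606567342  z [-0. -0. -1.] F [-3.  -0.9 -1. ] w -0.00016304569709741282
```

```bash
python3 -m inch '{"claw":[1,1,1,1],"offset":[[0.5,0,0],[1,0,0],[1.5,0,0],[1.5,0,0]],"twist":[0,0,0,0]}'
python3 -m inch '{"claw":[1,1,1,1,1],"offset":[[-20,0,0],[-50,0,0],[-60,0,-30],[-60,0,-80],[-60,0,-110]],"twist":[0,0,0,0,0]}'
python3 -m inch '{"claw":[1,1,1,1,1],"offset":[[-40,0,0],[-80,0,0],[-100,0,0],[-100,0,0],[-100,0,0]],"twist":[0,0,0,0,0]}'
python3 -c "
from h import *; st()
from bench import eyes
S,T=[dict(zip('pd',eyes.get_image(n)),**eyes.camera_info(n)) for n in('scene','top')]
b,s=red(S);print(s,g(plane(S,b,.186)))
a,s=red(T);print(s); p,e=cross(T,a,S,b);print(g(p),e)
X=cloud(T)
for n,(u,v) in dict(wheel=(490,183),shaft=(509,178),spare=(468,241),cart=(296,152),bin=(297,233)).items(): print(n,X[v,u].round(3))
cv2.imwrite('pics/s3.png',S['p'][:,:,::-1])"
```

```text
clock: 10.8
position: [0.6115, -0.1671, 0.169]
tcp_rot: [-0.0, 0.997, 0.08, -0.0]
force: [-3.6, -0.4, -3.2]
grip_width: 0.0
grasp_force: 2.0
clock: 11.3
position: [0.5531, -0.1769, 0.2834]
tcp_rot: [0.001, 0.997, 0.08, 0.003]
force: [1.8, -0.4, 0.0]
grip_width: 0.0001
grasp_force: 0.0
clock: 11.8
position: [0.4544, -0.1929, 0.2802]
tcp_rot: [0.001, 0.997, 0.079, 0.001]
force: [-0.0, 0.3, 1.2]
grip_width: -0.0003
grasp_force: 0.0
t 11.8 tcp g [-131.   -42.6  280.2] xyaw 0.15911556114485498  z [ 0.003 -0.001 -1.   ] F [-0.   0.3  1.2] w -0.0002618048056479725
[301 244  18  19 234] [ 54.2 -38.3 186. ]
[420 151  17  16 213]
[ 54.7 -39.3 187.3] 0.0002918104755409443
wheel [ 0.613 -0.343  0.033]
shaft [ 0.613 -0.348  0.119]
spare [ 0.476 -0.289  0.042]
cart [0.65  0.102 0.157]
bin [0.482 0.11  0.   ]
```

View pics/s3.png

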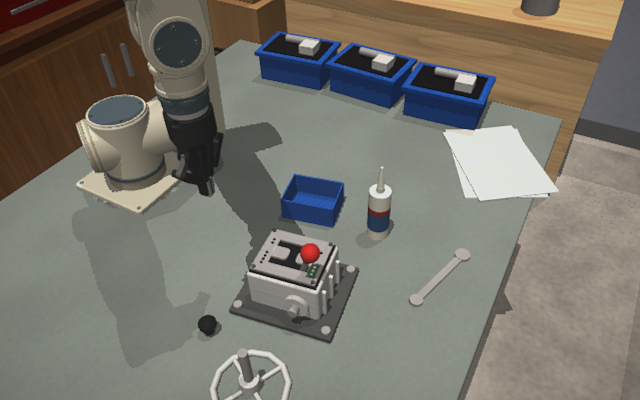

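The knob (310,253) is at the green mark. Measured in two views it sits at x' 54.7, y' -39, height 187 mm, so it's fully home. The arm is clear and the bystanders haven't moved.

```bash
python3 -c "
from bench import job; print(job.job_done())"
```

```text
the job is handed in; nothing more can be done
None
```

The lever is in third, pushed fully home by my two-view measurement (knob 54.7 mm forward in the right lane). The arm is clear, the bystanders are where they stood, and the job was handed in at about 12 s with no verdict returned.

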